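# Copy the address switches of a dust-extractor remote to its receiver

### The arm

A 6-joint arm with a two-finger parallel gripper is mounted at the origin on the work surface. World frame = base frame: x ahead of the robot, y to its left, z up, the work surface at z = 0. Lengths are in m, angles in rad, forces in N, time in s.
With the tool pointing down it reaches from about 0.15 to 0.775 m from the base axis. Payload 6.1 kg.
Tool frame: the origin (TCP) lies at the very end of the fingers, on their centre line; the grasp point (between the pads) lies 19 mm behind it; z points along the fingers, y is the direction in which the jaws open and shut (so a half turn about z gives the same grasp; the last joint's range is limited). The gripper opens to 85 mm and grips with 20 to 120 N. Pads are 22 mm wide; open, the fingers measure 114 mm over their backs; the gripper's body (76 mm by 85 mm) begins 54 mm behind the grasp point. The pads swing forward as they close: fully open they stand 13 mm farther back than shut.
Start: joints at [1.31, 0.126, -0.04, 1.405, 0, 1.571], TCP at [0.135, 0.507, 0.2] pointing down, gripper open.
Joint ranges: [-2.72, 2.72], [-0.95, 1.95], [-1.27, 1.35], [-1.78, 2.02], [-1.46, 1.47], [-3.14, 3.14]. Speed limits (rad/s): [2.39, 2.39, 3.01, 3.14, 3.14, 3.14].

### API

Orientations are given as a unit quaternion [w, x, y, z].
In Python, from plant import ctrl, snapshot, sign_off, spot_in gives the robot as it stands. The module is installed in compiled form; this text tells all that it offers.
- The arm moves only by the shell command python3 -m jog 'ROWS' [OPENING]. ROWS is a JSON object of lists of equal length, an entry for each row: "travel": the shift along the tool's x, y, z in mm, a list of three; "roll": the turn about the tool's z in degrees. A call has 1 to 10 rows; each row shifts and turns the commanded pose from where the row before left it, along the tool's axes as they then stand; what a row does not reach is not made up. A row lasts 1/10 s, in which the tool goes at most 50 mm and 8.59 degrees, less where a joint would pass 70% of its speed; a pose out of reach is approached as far as the arm can. A call with a gripper value outside its range is refused whole. OPENING is the gripper's target within -1 to 1 (fully open at 1, half-way at 0, shut at -1), set as the call begins (- or left out, the last holds). The fingers move at their own pace and stop on an object; the grip force is fixed at half the most. Time passes only in rows, so rows that do not move let the fingers close. It gives the time, the measured TCP pose, the force and the opening at its end, in the units of the state.
- ctrl.read_state(): the state, without advancing time (a new reading comes with each control period).
- snapshot(name): name is "scene" or "side" or "wrist"; returns a dict with "color" (384x512x3 uint8, red, green, blue), "K" (3x3 intrinsics, pixels), "D" ([k1, k2, p1, p2, k3] as OpenCV has them; the pictures are not rectified), "xyz" and "rotation" of the camera in the world; the wrist camera has in their place "T_tool_cam" (4x4, takes a point from camera to tool coordinates, whose origin is the TCP and whose axes are the flange's). Camera axes: x right, y down, z forward; pixel columns grow to the right and rows downward; lengths in m; the calibration is good to about 2 mm. A picture is of the moment at which its call begins: read the wrist's pose just before it. There is no depth.
- sign_off(): hands the job in, once; it reports no verdict.
Trained networks look in a picture, given as the dict that the camera call returned (one of the last four; its "shot" number tells which), for a name from the list of things; names that differ only in an ending like _2 or _b are one class to them, and where a whole thing is asked for, a point or a joint stands for the part that bears it (a point fixed in the world has none). Each returns a list of dicts, best first, with "score" (0 to 1); they miss things now and then, are a little off and sometimes report something else, mostly with a low value. They report only what shows in the picture. A call takes as long as a camera call. They do not tell look-alikes from the thing itself.
- spot_in(picture, query): "centre" ([x, y, z] in m, in world coordinates, good to about 4 mm: the middle of the surface that is visible of it).
The state is a dict: "time_s": time; "joint_positions": joint angles; "dq": joint speeds; "joint_torque": joint torques, N m; "eef_pos": TCP position; "eef_rot": TCP orientation; "force": force on the tool from outside, world axes, zero at the start; "torque": the same for the moment, N m; "width": finger opening in m.
Only numpy, scipy, OpenCV 4.12 (cv2) and the standard library are available. Lean on these libraries where they do the work, as an engineer would, in place of code of your own. Each camera call takes 0.05 s, during which the arm holds its last target.

### The job

Pair the dust extractor's receiver with its remote: take the orange programming pin out of its wooden rest and, with its tip, set the receiver's four tiny slide switches to the same on-off pattern as those on the black remote. Then push the pin upright down to the bottom of the receiver's brass-ringed programming terminal and let go. Work with the pin rather than pushing the receiver with the gripper, do not touch the remote, and leave the offcut, wax jar, try square and screwdriver where they lie.

Things in the scene. Friction and masses are not known exactly. Their poses are not given: they have to be found in the camera images.
- receiver: Grey box fixed to the bench, 120 (x) x 190 (y) x 40 mm high, origin under its centre. On top a red switch housing, 62 x 82 mm, 4 mm thick, centre local (0, +35) mm. Switches 1 to 4 at local y = +62, +44, +26, +8 mm slide along local x, stub centre from x = -7 (OFF) to +7 mm (ON). Green strip: ON (+x) side; yellow dot: switch 1 end (+y). Terminal hole at local (0, -50) mm.
- bank (a point): Centre of the receiver's switch row, on the housing's top face (44 mm above the bench), axes as the receiver's.
- socket (a point): Mouth of the receiver's programming terminal: round vertical hole 8 mm across with a 2 mm chamfer, 20 mm deep, in the receiver's top face (40 mm above the bench). Axes as the receiver's, z up.
- remote: Black remote fixed to the bench, cover off, 84 (x) x 128 (y) x 24 mm, origin under its centre. Same red switch housing (top at 28 mm) centred at local (0, -12) mm, switches 1 to 4 at local y = +15, -3, -21, -39 mm; green strip on the ON (+x) side, yellow dot at the end of switch 1. It may stand on either side of the receiver. Not to be touched.
- rest: Light wood block fixed to the bench, 70 x 70 x 40 mm, origin at the centre of its underside; a vertical hole 7.5 mm across and 25 mm deep in its middle holds the pin.
- pin: Programming pin, 30 to 65 g; origin at the tip of its foot, z up along the pin: round brass foot 6 mm across, 30 mm long (lowest 2.5 mm tapered), then an orange square handle 14 x 14 x 70 mm, sides along its x and y. It starts upright in the rest, tip 15 mm above the bench, handle from 45 to 115 mm.
- pin_grip (a point): Centre of the pin's orange square handle, 65 mm above its tip; axes as the pin's (square sides along x and y).
- pin_tip (a point): Very tip of the pin's brass foot, 65 mm below the handle's centre.
- sw1 (a joint): Receiver switch 1 (nearest the yellow dot); the tiny white stub (7 mm along x, 8 mm across, 9 mm tall above the red housing). Value 0 = OFF, stub at the local -x end of its travel; 0.014 = ON, stub 14 mm further along +x, at the green strip. It snaps over centre: held at either end by a force of about 1.4 N, it falls over by itself past the middle (0.007).
- sw2 (a joint): Receiver switch 2; the tiny white stub (7 mm along x, 8 mm across, 9 mm tall above the red housing). Value 0 = OFF, stub at the local -x end of its travel; 0.014 = ON, stub 14 mm further along +x, at the green strip. It snaps over centre: held at either end by a force of about 1.4 N, it falls over by itself past the middle (0.007).
- sw3 (a joint): Receiver switch 3; the tiny white stub (7 mm along x, 8 mm across, 9 mm tall above the red housing). Value 0 = OFF, stub at the local -x end of its travel; 0.014 = ON, stub 14 mm further along +x, at the green strip. It snaps over centre: held at either end by a force of about 1.4 N, it falls over by itself past the middle (0.007).
- sw4 (a joint): Receiver switch 4; the tiny white stub (7 mm along x, 8 mm across, 9 mm tall above the red housing). Value 0 = OFF, stub at the local -x end of its travel; 0.014 = ON, stub 14 mm further along +x, at the green strip. It snaps over centre: held at either end by a force of about 1.4 N, it falls over by itself past the middle (0.007).
- ref1 (a joint): Remote switch 1 (nearest the yellow dot), the pattern to copy: 0 = OFF, 0.014 m = ON (at the green strip).
- ref2 (a joint): Remote switch 2, the pattern to copy: 0 = OFF, 0.014 m = ON (at the green strip).
- ref3 (a joint): Remote switch 3, the pattern to copy: 0 = OFF, 0.014 m = ON (at the green strip).
- ref4 (a joint): Remote switch 4, the pattern to copy: 0 = OFF, 0.014 m = ON (at the green strip).
- offcut: Dark wood offcut, 50 x 75 x 20 mm, origin under its centre.
- wax: Amber wax jar with a brass cap, 64 mm across, 45 mm high, origin under its centre.
- square: Try square lying flat: wooden stock 22 x 90 x 16 mm, steel blade 120 mm along its -x; origin under the stock's centre.
- driver: Screwdriver lying on the bench, 170 mm long along its x; origin at mid-length underneath.
There are look-alikes about, which are no part of the job. Leave any blue or green look-alike of the pin alone. What is shaped like the receiver but turquoise is not meant.

How it is judged:
By the outcome, as a careful person would: the job done as asked, in the order asked, and still so for the second after the job is handed in, with the robot touching nothing.
It also fails if it takes over 54 s, if anything falls off the work surface, if the arm or the gripper's body presses on something with over 40 N, if the wrist force passes 120 N, or if a joint passes its speed limit or range.

## Working session

There is one attempt and no reset: what is moved stays moved. The work goes in short steps, Python scripts to look and compute and a shell command to move; the robot and the scene stay as the last step left them, time stands still between calls to the robot, and variables do not carry over. Pictures are saved under pics/ and viewed, and the job is handed in when it is done.

```bash
ls; mkdir -p pics; python3 - <<'E'
from plant import ctrl, snapshot, spot_in
import cv2,pickle
s=ctrl.read_state(); print(s['time_s'],s['eef_pos'],s['eef_rot'],s['width'],s['force'])
for n in ['scene','side','wrist']:
    p=snapshot(n); cv2.imwrite(f'pics/{n}0.png',p['color'][:,:,::-1]); pickle.dump((s,p),open(f'{n}0.pkl','wb'))
    print(n,{k:v for k,v in p.items() if k!='color'})
    for q in ['receiver','remote','rest','pin']:
        print(q,[(r['score'],[round(v,4) for v in r['centre']]) for r in spot_in(p,q)])
E
```

```text
pics
0.0 [0.13524192 0.50679988 0.19884525] [-1.01069462e-04  1.30015724e-01  9.91511615e-01 -7.86110251e-04] 0.08539082113472189 [ 0.95259108 -0.90174777 -0.60285338]
scene {'K': array([[492.56773424,   0.        , 251.6478792 ],
       [  0.        , 492.56773424, 186.71014547],
       [  0.        ,   0.        ,   1.        ]]), 'D': array([-0.03855631,  0.        ,  0.        ,  0.        ,  0.        ]), 'xyz': array([1.06526764, 0.32037062, 1.02658607]), 'rotation': array([-0.15088421,  0.47791948,  0.82382599, -0.26483517]), 'shot': 1}
receiver [(0.87, [0.526, -0.0361, 0.0424]), (0.61, [0.263, -0.3615, 0.0406]), (0.45, [0.6851, 0.3034, 0.0483])]
remote [(0.94, [0.5029, -0.2281, 0.0269])]
rest [(0.7, [0.5698, 0.2489, 0.0409])]
pin [(0.72, [0.4672, 0.1933, 0.0638]), (0.7, [0.4754, 0.2795, 0.0767]), (0.63, [0.5631, 0.2447, 0.0962])]
side {'K': array([[414.32765805,   0.        , 254.00047345],
       [  0.        , 414.32765805, 192.96700006],
       [  0.        ,   0.        ,   1.        ]]), 'D': array([-0.10904183,  0.        ,  0.        ,  0.        ,  0.        ]), 'xyz'
[... 372 characters left out ...]
51, 0.2493, 0.0867]), (0.57, [0.5133, 0.3088, 0.0117])]
wrist {'K': array([[336.0299817 ,   0.        , 261.87036925],
       [  0.        , 336.0299817 , 193.74697332],
       [  0.        ,   0.        ,   1.        ]]), 'D': array([-0.0673866,  0.       ,  0.       ,  0.       ,  0.       ]), 'T_tool_cam': array([[-1.48046126e-04, -9.49288026e-01, -3.14407733e-01,
         8.10746721e-02],
       [ 9.99999706e-01, -3.77049512e-04,  6.67548800e-04,
        -5.68901179e-04],
       [-7.52243364e-04, -3.14407542e-01,  9.49287802e-01,
        -1.73652765e-01],
       [ 0.00000000e+00,  0.00000000e+00,  0.00000000e+00,
         1.00000000e+00]]), 'shot': 3}
receiver []
remote []
rest []
pin []
```

View pics/scene0.png

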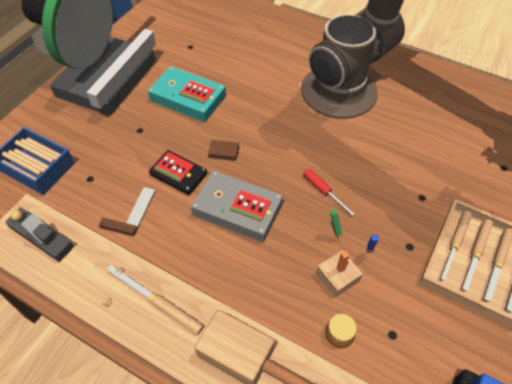

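View pics/side0.png

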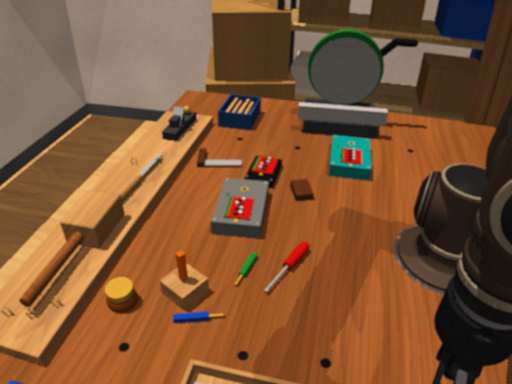

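View pics/wrist0.png

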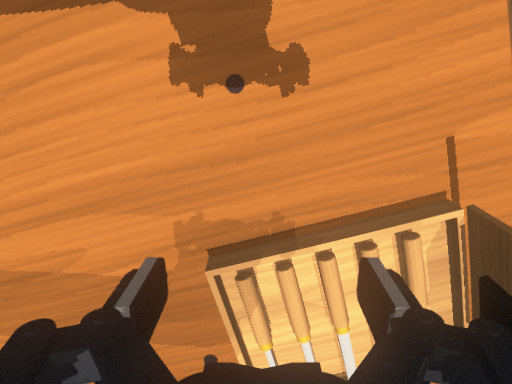

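The scene view shows the rest with the orange pin at (340,268), the grey receiver at (238,205), the remote at (178,170) and the blue and green look-alikes lying at (373,242) and (336,223). Next I'll zoom in.

```bash
python3 - <<'E'
import cv2,numpy as np
a=cv2.imread('pics/scene0.png'); b=cv2.imread('pics/side0.png')
def c(im,x,y,w,h,W=400,H=300): return cv2.resize(im[y:y+h,x:x+w],(W,H),interpolation=cv2.INTER_CUBIC)
cv2.imwrite('pics/z1.png',np.vstack([np.hstack([c(a,185,165,104,78),c(a,140,140,80,60)]),np.hstack([c(b,200,170,92,69),c(b,235,145,64,48)])]))
cv2.imwrite('pics/z2.png',np.hstack([c(a,300,240,80,60),c(b,145,240,80,60)]))
E
```

```text
(no output)
```

View pics/z1.png

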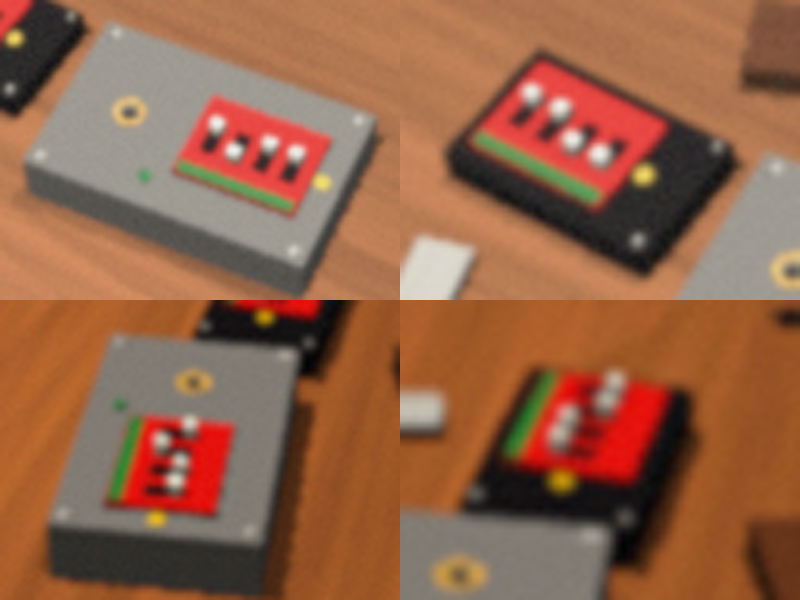

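View pics/z2.png

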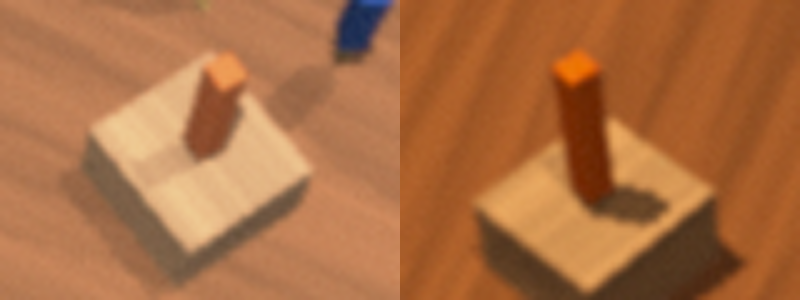

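```bash
cat > h.py <<'E'
import numpy as np,cv2,pickle
from scipy.spatial.transform import Rotation as R
from scipy.optimize import least_squares
def q2R(q): return R.from_quat([q[1],q[2],q[3],q[0]]).as_matrix()
def cam(s,p):
    if 'T_tool_cam' in p:
        T=p['T_tool_cam'];Rt=q2R(s['eef_rot']);t=np.array(s['eef_pos'])
        return Rt@T[:3,:3], Rt@T[:3,3]+t
    return q2R(p['rotation']),np.array(p['xyz'])
def proj(s,p,X):
    Rc,tc=cam(s,p);Xc=(np.atleast_2d(X)-tc)@Rc
    return cv2.projectPoints(Xc,np.zeros(3),np.zeros(3),p['K'],p['D'])[0].reshape(-1,2)
def ray(s,p,uv,z):
    Rc,tc=cam(s,p);n=cv2.undistortPoints(np.array(uv,float).reshape(-1,1,2),p['K'],p['D']).reshape(-1,2)
    d=np.c_[n,np.ones(len(n))]@Rc.T
    return tc+d*((z-tc[2])/d[:,2])[:,None]
def fit(obs,L,x0):
    # obs: list of (s,p,uv), L: Nx3 local
    def w(x):
        c,s_=np.cos(x[2]),np.sin(x[2]);return np.c_[x[0]+c*L[:,0]-s_*L[:,1],x[1]+s_*L[:,0]+c*L[:,1],L[:,2]]
    f=lambda x:np.concatenate([(proj(s,p,w(x))-uv).ravel() for s,p,uv in obs])
    r=least_squares(f,x0,x_scale=[.01,.01,.1]);return r.x,r.fun.reshape(-1,2)
E
python3 - <<'E'
from h import *
a=pickle.load(open('scene0.pkl','rb'));b=pickle.load(open('side0.pkl','rb'))
ua=np.array([[108,25],[376,120],[300,272],[28,165]])*.26+[185,165]
ub=(np.array([[298,350],[262,545],[50,530],[112,337]])-[0,300])*.23+[200,170]
L=np.array([[-.06,-.095,.04],[-.06,.095,.04],[.06,.095,.04],[.06,-.095,.04]])
np.set_printoptions(precision=4,suppress=True)
print(ray(*a,ua,.04),ray(*b,ub,.04))
for obs in ([(*a,ua)],[(*b,ub)],[(*a,ua),(*b,ub)]):
    x,e=fit(obs,L,[.52,-.03,.3]);print(x,np.degrees(x[2]),abs(e).max())
ra=np.array([[212,52],[90,130],[188,252],[312,172]])*.2+[300,240]
rb=(np.array([[612,118],[475,203],[588,292],[715,190]])-[400,0])*.2+[145,240]
print(ray(*a,ra,.04),ray(*a,ra,.04).mean(0)); print(ray(*b,rb,.04),ray(*b,rb,.04).mean(0))
pa=np.array([[218,52],[245,68],[232,86],[203,72]])*.2+[300,240]
pb=(np.array([[580,48],[555,68],[577,85],[602,65]])-[400,0])*.2+[145,240]
print(ray(*a,pa,.115),ray(*a,pa,.115).mean(0)); print(ray(*b,pb,.115),ray(*b,pb,.115).mean(0))
E
```

```text
[[ 0.4645 -0.1414  0.04  ]
 [ 0.4445  0.0461  0.04  ]
 [ 0.5643  0.0579  0.04  ]
 [ 0.5814 -0.126   0.04  ]] [[ 0.459  -0.1431  0.04  ]
 [ 0.4392  0.0447  0.04  ]
 [ 0.5548  0.0611  0.04  ]
 [ 0.5761 -0.1282  0.04  ]]
[ 0.5136 -0.041   0.1022] 5.853773469468583 1.5357707526219428
[ 0.5074 -0.0416  0.1114] 6.3802069986614125 0.6688325721534056
[ 0.5103 -0.0418  0.1076] 6.163516037387749 1.7167959011262894
[[0.509  0.2319 0.04  ]
 [0.5713 0.2008 0.04  ]
 [0.6028 0.2622 0.04  ]
 [0.5417 0.294  0.04  ]] [0.5562 0.2472 0.04  ]
[[0.5626 0.2016 0.04  ]
 [0.5999 0.2611 0.04  ]
 [0.5382 0.2927 0.04  ]
 [0.507  0.2295 0.04  ]] [0.5519 0.2462 0.04  ]
[[0.5501 0.2408 0.115 ]
 [0.5514 0.2536 0.115 ]
 [0.5617 0.2523 0.115 ]
 [0.5617 0.2392 0.115 ]] [0.5562 0.2465 0.115 ]
[[0.5557 0.236  0.115 ]
 [0.561  0.2489 0.115 ]
 [0.5493 0.2554 0.115 ]
 [0.5439 0.2427 0.115 ]] [0.5525 0.2458 0.115 ]
```

```bash
python3 -m jog '{"travel":[[-24,-7,0],[-24,-7,0],[-24,-7,0],[-24,-7,0],[-24,-7,0],[-24,-7,0],[-24,-7,0],[-24,-7,0],[-24,-7,0],[-24,-7,0]],"roll":[0,0,0,0,0,0,0,0,0,0]}' 1; python3 -m jog '{"travel":[[-24,-8,0],[-24,-8,0],[-24,-8,0],[-24,-8,0],[-24,-8,0],[-24,-8,0],[-24,-8,0],[-24,-8,0],[-24,-8,0],[-8,-4,0]],"roll":[0,0,0,0,0,0,0,0,0,0]}'
cat > snap.py <<'E'
import sys
from plant import ctrl,snapshot,spot_in
from h import *
n,o=sys.argv[1:3]
s=ctrl.read_state();p=snapshot(n);cv2.imwrite(f'pics/{o}.png',p['color'][:,:,::-1]);pickle.dump((s,p),open(f'{o}.pkl','wb'))
np.set_printoptions(precision=4,suppress=True)
Rt=q2R(s['eef_rot'])
print(s['time_s'],s['eef_pos'],'xaxis',Rt[:,0],'zaxis',Rt[:,2],'yawx',np.degrees(np.arctan2(Rt[1,0],Rt[0,0])),'F',s['force'],'w',s['width'],'q',np.array(s['joint_positions']))
for q in sys.argv[3:]:
    print(q,[(r['score'],[round(v,4) for v in r['centre']]) for r in spot_in(p,q)])
E
python3 snap.py wrist w1 pin rest
```

```text
time_s: 1.75
eef_pos: [0.3501, 0.3771, 0.1997]
eef_rot: [0.0, 0.13, 0.992, 0.0]
force: [-0.4, 0.2, -0.6]
width: 0.0854
time_s: 2.75
eef_pos: [0.5476, 0.2453, 0.1991]
eef_rot: [0.0, 0.131, 0.991, -0.0]
force: [1.0, -0.2, -0.5]
width: 0.0853
2.75 [0.5476 0.2453 0.1991] xaxis [-0.9657  0.2596 -0.0001] zaxis [-0.     -0.0004 -1.    ] yawx 164.95455834983005 F [ 1.0429 -0.2419 -0.4975] w 0.08533292713133231 q [ 0.4214  0.271   0.1377  1.4376 -0.0003  0.684 ]
pin [(0.97, [0.446, 0.1437, 0.0135]), (0.94, [0.5141, 0.3036, 0.0141]), (0.75, [0.5087, 0.0184, 0.0446]), (0.71, [0.555, 0.2475, 0.1108])]
rest [(0.67, [0.5482, 0.2506, 0.0388])]
```

View pics/w1.png

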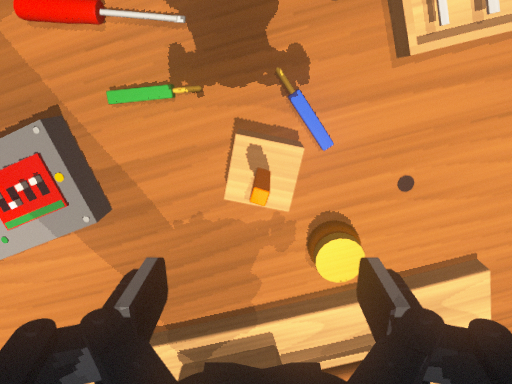

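```bash
python3 - <<'E'
from h import *
s,p=pickle.load(open('w1.pkl','rb'))
im=cv2.imread('pics/w1.png')
cv2.imwrite('pics/z3.png',np.hstack([cv2.resize(im[115:220,215:320],(420,420),interpolation=cv2.INTER_CUBIC),cv2.resize(im[170:220,235:285],(375,420),interpolation=cv2.INTER_CUBIC)]))
print(proj(s,p,[s['eef_pos'],[.554,.246,.115],[.554,.246,.04]]))
E
```

```text
[[262.66478411 233.19382974]
 [265.23771323 195.74916831]
 [264.51163976 172.25146703]]
```

View pics/z3.png

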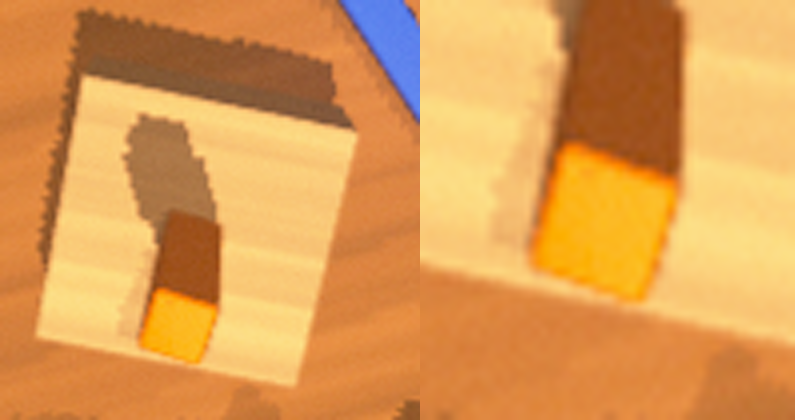

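```bash
python3 - <<'E'
from h import *
np.set_printoptions(precision=4,suppress=True)
s,p=pickle.load(open('w1.pkl','rb'))
c=np.array([[148,142],[260,180],[218,302],[115,262]])/[7.5,8.4]+[235,170]
r=np.array([[84,74],[356,130],[296,385],[37,337]])/4+[215,115]
for u,z in((c,.115),(r,.04)):
    X=ray(s,p,u,z);d=np.roll(X,-1,0)-X
    print(X.mean(0),np.degrees(np.arctan2(d[:,1],d[:,0])),np.linalg.norm(d,axis=1))
    Rt=q2R(s['eef_rot']);print('tool',(X.mean(0)-s['eef_pos'])@Rt*1000)
E
```

```text
[0.5534 0.2415 0.115 ] [  57.317   -34.8299 -125.336   148.1907] [0.0126 0.0133 0.0119 0.0127]
tool [-6.578  -2.1479 84.0932]
[0.5553 0.2444 0.04  ] [  63.3079  -26.0825 -116.2399  153.4682] [0.0691 0.0696 0.0696 0.0701]
tool [ -7.7109   1.1475 159.092 ]
```

```bash
python3 -m jog '{"travel":[[-7,-1,0],[0,0,0],[0,0,0],[0,0,20],[0,0,20],[0,0,20],[0,0,7],[0,0,0]],"roll":[6,6,6,0,0,0,0,0]}' 1
python3 snap.py wrist w2 pin; python3 -c "
import cv2
im=cv2.imread('pics/w2.png');cv2.imwrite('pics/w2z.png',cv2.resize(im[130:280,162:362],(800,600),interpolation=cv2.INTER_CUBIC))"
```

```text
time_s: 3.7
eef_pos: [0.5512, 0.2441, 0.1319]
eef_rot: [-0.001, 0.283, 0.959, -0.001]
force: [-0.5, 0.1, -0.2]
width: 0.0851
3.7 [0.5512 0.2441 0.1319] xaxis [-0.8398  0.5429  0.0012] zaxis [-0.0019 -0.0006 -1.    ] yawx 147.1207447394396 F [-0.5415  0.0548 -0.1828] w 0.08510485752557258 q [0.4168 0.282  0.0053 1.2961 0.0002 0.9907]
pin [(0.97, [0.5142, 0.3078, 0.0163]), (0.68, [0.4464, 0.1458, 0.0147]), (0.62, [0.5111, 0.0326, 0.0409]), (0.57, [0.5539, 0.2457, 0.1067])]
```

View pics/w2z.png

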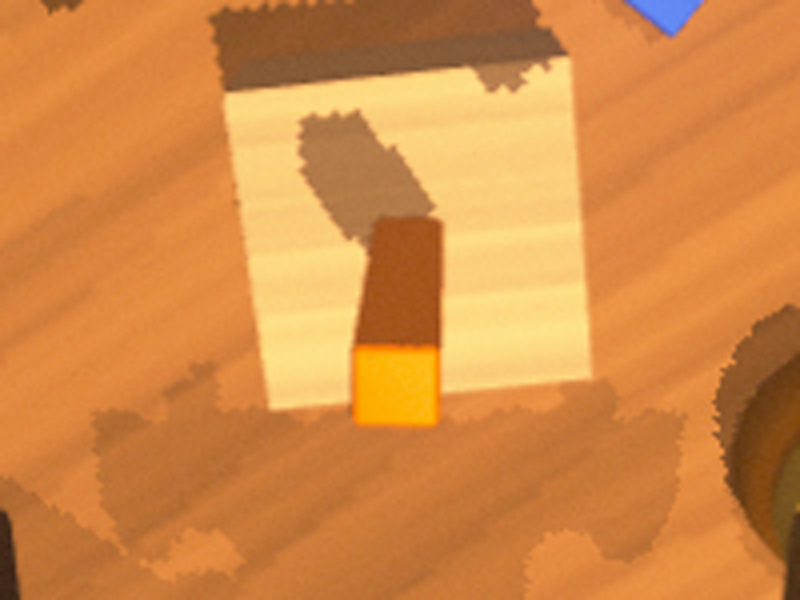

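The pin's square top, centred at zoom (396,386), is now aligned with the image axes. I'll compute the remaining offset.

```bash
python3 - <<'E'
from h import *
np.set_printoptions(precision=4,suppress=True)
s,p=pickle.load(open('w2.pkl','rb'))
Rt=q2R(s['eef_rot'])
for u,z in(([[355,346],[438,346],[438,426],[355,426]],.115),([[376,217],[442,217]],.045),([[225,92],[570,57],[592,378],[270,410]],.04)):
    X=ray(s,p,np.array(u)/4+[162,130],z);print(X.mean(0),(X.mean(0)-s['eef_pos'])@Rt*1000, ((X-s['eef_pos'])@Rt*1000)[:,:2].tolist())
E
```

```text
[0.5536 0.2414 0.115 ] [-3.5517 -0.944  16.8851] [[3.1753424815050653, -7.279748035575612], [3.1795257758236875, 5.4033532623568545], [-10.278083629501564, 5.526872021086561], [-10.283635594243764, -7.426657491939781]]
[0.5495 0.2468 0.045 ] [ 2.753   1.4729 86.8894] [[2.75157889765518, -5.2032861614623025], [2.754464372430195, 8.149038861932382]]
[0.5556 0.2442 0.04  ] [-3.8248  2.6124 91.8795] [[27.413095752622347, -35.43667936712649], [34.48055792672447, 33.472396563926054], [-34.82670745495971, 40.9276907896558], [-42.36625001973043, -28.513788583812612]]
```

```bash
python3 -m jog '{"travel":[[-4,0,0],[0,0,20],[0,0,20],[0,0,20],[0,0,11],[0,0,0]],"roll":[0,0,0,0,0,0]}' 1; python3 -m jog '{"travel":[[0,0,0],[0,0,0],[0,0,0],[0,0,0],[0,0,0],[0,0,0],[0,0,0]],"roll":[0,0,0,0,0,0,0]}' -1
python3 snap.py wrist w3 pin;python3 snap.py side s3 pin; python3 -c "
import cv2,numpy as np
im=cv2.imread('pics/s3.png');im2=cv2.imread('pics/w3.png')
cv2.imwrite('pics/s3z.png',np.hstack([cv2.resize(im[200:300,120:220],(384,384),interpolation=cv2.INTER_CUBIC),im2[:,100:412]]))"
```

```text
time_s: 4.4
eef_pos: [0.5554, 0.2412, 0.0606]
eef_rot: [-0.001, 0.284, 0.959, -0.001]
force: [0.0, -1.0, 0.9]
width: 0.0856
time_s: 5.1
eef_pos: [0.5562, 0.2419, 0.0621]
eef_rot: [0.0, 0.284, 0.959, 0.0]
force: [-0.2, 0.8, 2.3]
width: 0.0124
5.1 [0.5562 0.2419 0.0621] xaxis [-0.8392  0.5438 -0.0004] zaxis [ 0.0009  0.0006 -1.    ] yawx 147.06055052091185 F [-0.1751  0.8126  2.2773] w 0.012418018821553986 q [ 0.41    0.3093 -0.1128  1.1476  0.0002  0.9849]
pin [(0.77, [0.5538, 0.2442, 0.1056]), (0.7, [0.516, 0.3029, 0.0152]), (0.65, [0.4454, 0.1481, 0.013])]
5.2 [0.5562 0.2419 0.0621] xaxis [-0.8393  0.5437 -0.0004] zaxis [ 0.0009  0.0006 -1.    ] yawx 147.06373590353522 F [0.6075 0.1311 3.3921] w 0.01270197347170913 q [ 0.4101  0.3093 -0.1129  1.1476  0.0002  0.9849]
pin [(0.81, [0.5125, 0.3071, 0.0104]), (0.78, [0.4443, 0.1543, 0.015]), (0.71, [0.5533, 0.2481, 0.0745]), (0.45, [0.6668, 0.3122, 0.0438])]
```

View pics/s3z.png

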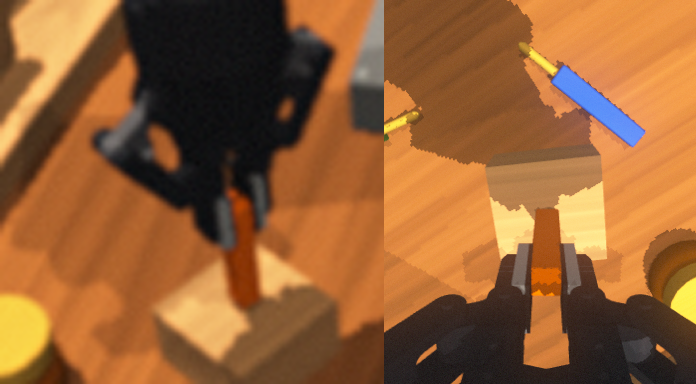

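The pin is gripped (width ≈12.5 mm), so I'll lift it.

```bash
python3 -m jog '{"travel":[[0,0,-5],[0,0,-8],[0,0,-10],[0,0,-15],[0,0,-20],[0,0,-20],[0,0,-20],[0,0,-20],[0,0,0]],"roll":[0,0,0,0,0,0,0,0,0]}'
python3 snap.py wrist w4;python3 snap.py side s4; python3 snap.py scene c4; python3 -c "
import cv2,numpy as np
from h import *
s,p=pickle.load(open('w4.pkl','rb'))
print(proj(s,p,np.array(s['eef_pos'])-[0,0,.046]))
im=cv2.imread('pics/s4.png');im2=cv2.imread('pics/w4.png');im3=cv2.imread('pics/c4.png')
cv2.imwrite('pics/s4z.png',np.hstack([cv2.resize(im[150:280,120:220],(295,384),interpolation=cv2.INTER_CUBIC),im2[:,156:368],cv2.resize(im3[180:310,300:400],(290,384),interpolation=cv2.INTER_CUBIC)]))"
```

```text
time_s: 6.2
eef_pos: [0.5567, 0.2416, 0.1831]
eef_rot: [0.002, 0.284, 0.959, 0.001]
force: [0.5, -1.2, -1.5]
width: 0.0127
6.2 [0.5567 0.2416 0.1831] xaxis [-0.8391  0.544  -0.0028] zaxis [ 0.004   0.0011 -1.    ] yawx 147.04549897917556 F [ 0.4713 -1.1736 -1.4975] w 0.012720660076412175 q [ 0.4097  0.2797  0.1142  1.4012 -0.0006  0.9849]
6.25 [0.5564 0.2415 0.1812] xaxis [-0.8391  0.5439 -0.0016] zaxis [ 0.0022  0.0004 -1.    ] yawx 147.0471363649442 F [ 0.0858 -0.1617 -0.8724] w 0.01223918765199438 q [ 0.4098  0.2807  0.1113  1.3992 -0.0005  0.9849]
6.3 [0.5558 0.2413 0.1798] xaxis [-0.8391  0.5439 -0.0004] zaxis [ 0.0003 -0.0003 -1.    ] yawx 147.04887689840004 F [-0.6872  0.8214 -1.3202] w 0.012615239099811198 q [ 0.4098  0.2815  0.1092  1.3984 -0.0003  0.9849]
[[262.34730476 204.74725425]]
```

View pics/s4z.png

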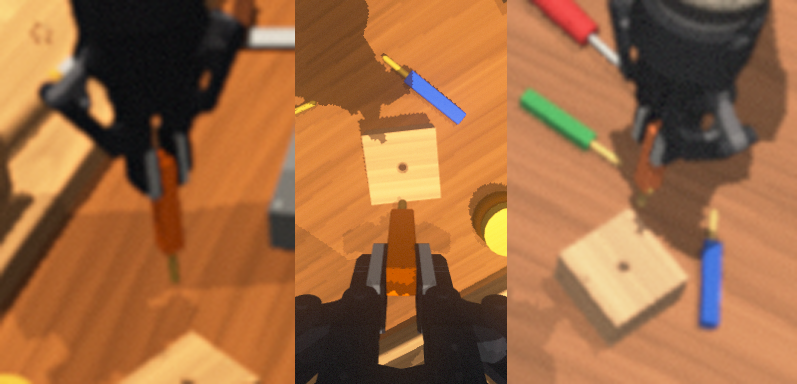

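```bash
python3 -c "
import cv2
im=cv2.imread('pics/w4.png');cv2.imwrite('pics/w4z.png',cv2.resize(im[150:270,212:312],(500,600),interpolation=cv2.INTER_CUBIC))"
```

```text
(no output)
```

View pics/w4z.png

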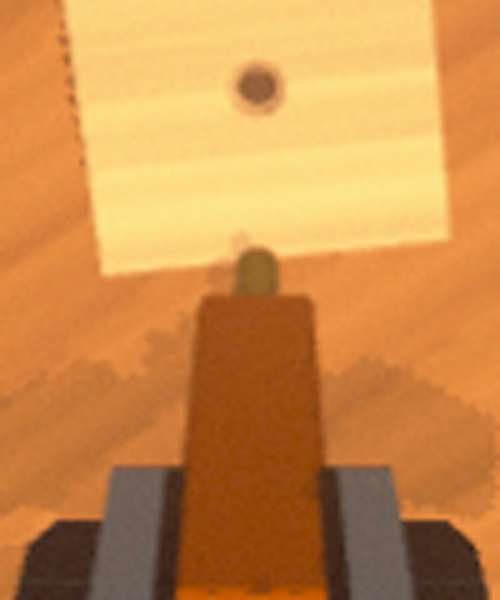

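```bash
python3 -m jog '{"travel":[[-10,-15,0],[-15,-22,0],[-18,-27,0],[-18,-27,0],[-18,-27,0],[-18,-27,0],[-18,-27,0],[-18,-27,0],[-15,-22,0],[-9,-14,0]],"roll":[0,0,0,0,0,0,0,0,0,0]}';python3 -m jog '{"travel":[[0,0,0],[0,0,0],[0,0,0],[0,0,0],[0,0,0],[0,0,0],[0,0,0]],"roll":[-7,-7,-7,-7,-7,-4,0]}'
python3 snap.py wrist w5 receiver sw1 sw2 sw3 sw4 remote; python3 -c "
import cv2
im=cv2.imread('pics/w5.png');cv2.imwrite('pics/w5z.png',cv2.resize(im[0:288,64:448],(800,600),interpolation=cv2.INTER_CUBIC))"
```

```text
time_s: 7.35
eef_pos: [0.5587, -0.0436, 0.1785]
eef_rot: [-0.001, 0.285, 0.959, -0.0]
force: [-0.4, 0.1, -0.2]
width: 0.0124
time_s: 8.05
eef_pos: [0.5592, -0.0411, 0.1789]
eef_rot: [-0.001, -0.053, 0.999, 0.0]
force: [0.6, 0.1, -0.8]
width: 0.0125
8.05 [ 0.5592 -0.0411  0.1789] xaxis [-0.9944 -0.1058  0.0013] zaxis [-0.0014  0.0001 -1.    ] yawx -173.92880230043696 F [ 0.5843  0.096  -0.8474] w 0.012526776373164452 q [-0.0734  0.1955 -0.0021  1.3746 -0.     -0.1794]
receiver [(0.93, [0.5056, -0.0471, 0.0447])]
sw1 [(0.58, [0.5051, -0.0018, 0.0541]), (0.55, [0.501, -0.0391, 0.0536])]
sw2 [(0.58, [0.5051, -0.0018, 0.0541]), (0.55, [0.501, -0.0391, 0.0536])]
sw3 [(0.58, [0.5051, -0.0018, 0.0541]), (0.55, [0.501, -0.0391, 0.0536])]
sw4 [(0.58, [0.5051, -0.0018, 0.0541]), (0.55, [0.501, -0.0391, 0.0536])]
remote [(0.69, [0.505, -0.0469, 0.0416]), (0.2, [0.5028, -0.0017, 0.0502])]
```

View pics/w5z.png

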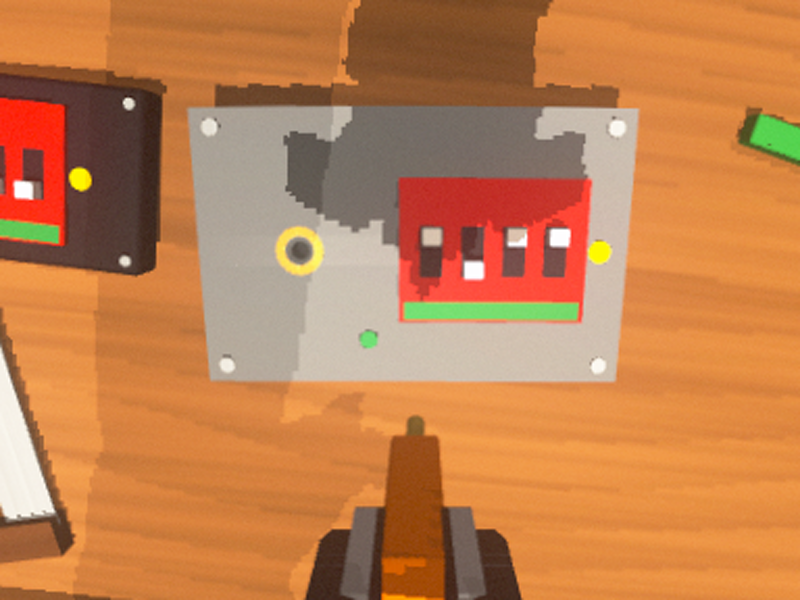

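```bash
python3 - <<'E'
from h import *
np.set_printoptions(precision=4,suppress=True)
s,p=pickle.load(open('w5.pkl','rb'))
k=384/800
U=np.array([[188,108],[638,108],[615,381],[210,381],[399,178],[590,180],[582,322],[401,322],[299.5,250]])*k+[64,0]
L=np.array([[-.06,-.095,.04],[-.06,.095,.04],[.06,.095,.04],[.06,-.095,.04],[-.031,-.006,.044],[-.031,.076,.044],[.031,.076,.044],[.031,-.006,.044],[0,-.05,.04]])
x,e=fit([(s,p,U)],L,[.51,-.04,.1]);print(x,np.degrees(x[2]));print(e)
c,sn=np.cos(x[2]),np.sin(x[2]);M=np.array([[c,-sn],[sn,c]])
Rt=q2R(s['eef_rot'])
for n,l in(('socket',(0,-.05)),('sw1',(0,.062)),('sw2',(0,.044)),('sw3',(0,.026))):
    w=M@l+x[:2];print(n,w,(np.r_[w,.044]-s['eef_pos'])@Rt*1000)
t=np.array([[415,418]])*k+[64,0]
X=ray(s,p,t,s['eef_pos'][2]-.046);print('tip far edge tool',(X-s['eef_pos'])@Rt*1000)
im=cv2.imread('pics/w5.png');cv2.imwrite('pics/w5r.png',cv2.resize(im[30:150,0:160],(640,480),interpolation=cv2.INTER_CUBIC))
E
```

```text
[ 0.5108 -0.0462  0.1051] 6.021227136088467
[[-0.6039 -0.1557]
 [ 0.4838  0.0486]
 [ 0.256   0.3463]
 [-0.1266  0.2815]
 [-0.1247 -0.1816]
 [ 0.9615 -0.5783]
 [-0.0497  0.1456]
 [-0.7687 -0.0502]
 [-0.0439  0.4687]]
socket [ 0.5161 -0.0959] [ 48.533  -49.9205 134.9749]
sw1 [0.5043 0.0155] [ 48.4354  62.0794 135.0017]
sw2 [ 0.5062 -0.0024] [ 48.4511  44.0794 134.9974]
sw3 [ 0.5081 -0.0203] [ 48.4668  26.0794 134.9931]
tip far edge tool [[ 3.4067  0.6216 46.0048]]
```

View pics/w5r.png

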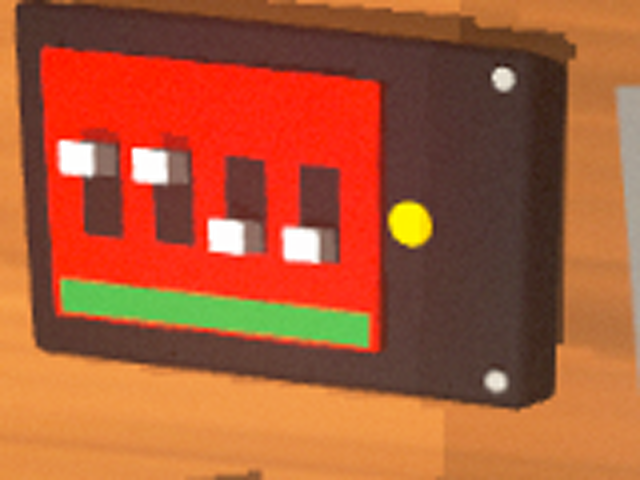

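The remote reads 1 ON, 2 ON, 3 OFF, 4 OFF. The receiver reads OFF, OFF, ON, OFF, so I need to toggle 1, 2 and 3. I'll start with switch 3, which is approached from the visible side.

```bash
python3 -m jog '{"travel":[[8,8,0],[9,9,0],[8,8,15],[0,0,20],[0,0,20],[0,0,14],[0,0,8],[0,0,0],[0,0,0]],"roll":[0,0,0,0,0,0,0,0,0]}'
python3 snap.py wrist w6 ; python3 -c "
import cv2
im=cv2.imread('pics/w6.png');cv2.imwrite('pics/w6z.png',cv2.resize(im[90:240,162:362],(800,600),interpolation=cv2.INTER_CUBIC))"
```

```text
time_s: 9.3
eef_pos: [0.5323, -0.0185, 0.1033]
eef_rot: [0.0, -0.053, 0.999, -0.0]
force: [0.4, -0.3, -0.2]
width: 0.0125
9.3 [ 0.5323 -0.0185  0.1033] xaxis [-0.9944 -0.1058 -0.0007] zaxis [ 0.0007  0.     -1.    ] yawx -173.9285877582167 F [ 0.4286 -0.35   -0.1782] w 0.012538068902832964 q [-0.0348  0.1566 -0.2151  1.1984  0.     -0.1408]
```

View pics/w6z.png

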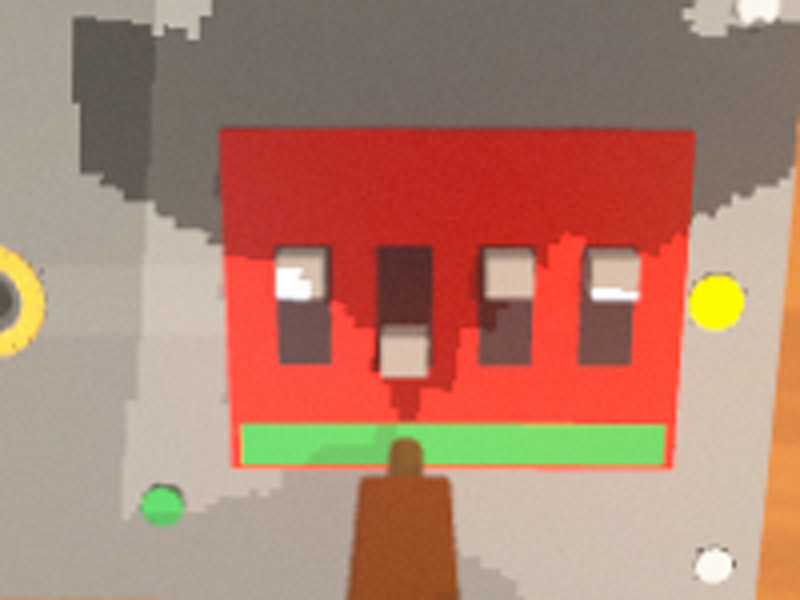

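```bash
python3 - <<'E'
from h import *
np.set_printoptions(precision=4,suppress=True)
s,p=pickle.load(open('w6.pkl','rb'))
U=np.array([[220,129],[694,131],[672,467],[233,467]])/4+[162,90]
L=np.array([[-.031,-.006,.044],[-.031,.076,.044],[.031,.076,.044],[.031,-.006,.044]])
x,e=fit([(s,p,U)],L,[.51,-.04,.1]);print(x,np.degrees(x[2]),e.tolist())
c,sn=np.cos(x[2]),np.sin(x[2]);M=np.array([[c,-sn],[sn,c]])
X=ray(s,p,np.array([[405,438]])/4+[162,90],s['eef_pos'][2]-.046)
print('tip edge local',(X[0,:2]-x[:2])@M*1000, 'tcp local',(np.array(s['eef_pos'])[:2]-x[:2])@M*1000)
from plant import ctrl
print(ctrl.read_state()['eef_pos'])
E
```

```text
[ 0.5105 -0.0464  0.1043] 5.974480730924901 [[-0.4900126092550181, -0.10903284124168522], [0.5742526885327379, -0.28545120836795945], [0.35237151879368867, 0.332611610409117], [-0.4350381744519609, 0.23420102394143782]]
tip edge local [20.4081 26.0812] tcp local [24.6266 25.4362]
[ 0.5327 -0.0186  0.1035]
```

```bash
python3 -m jog '{"travel":[[0,0,6],[0,0,4],[0,0,0]],"roll":[0,0,0]}'; python3 -m jog '{"travel":[[4,0,0],[4,0,0],[4,0,0],[3,0,0],[3,0,0],[2,0,0],[0,0,0]],"roll":[0,0,0,0,0,0,0]}';python3 -m jog '{"travel":[[-5,0,0],[-8,0,0],[-8,0,0],[0,0,-8],[0,0,0]],"roll":[0,0,0,0,0]}'
python3 snap.py wrist w7 ; python3 -c "
import cv2
im=cv2.imread('pics/w7.png');cv2.imwrite('pics/w7z.png',cv2.resize(im[90:240,162:362],(800,600),interpolation=cv2.INTER_CUBIC))"
```

```text
time_s: 9.65
eef_pos: [0.532, -0.0188, 0.092]
eef_rot: [-0.0, -0.053, 0.999, 0.0]
force: [-0.8, -0.7, -0.2]
width: 0.0127
time_s: 10.35
eef_pos: [0.5121, -0.021, 0.0927]
eef_rot: [-0.0, -0.053, 0.999, -0.0]
force: [-0.5, -1.1, -0.5]
width: 0.0123
time_s: 10.85
eef_pos: [0.5343, -0.0187, 0.1016]
eef_rot: [0.001, -0.053, 0.999, -0.0]
force: [-0.6, -0.2, 0.3]
width: 0.0124
10.85 [ 0.5343 -0.0187  0.1016] xaxis [-0.9944 -0.1057 -0.0011] zaxis [ 0.0011 -0.0001 -1.    ] yawx -173.9348646767723 F [-0.6048 -0.1763  0.2746] w 0.0124167160754508 q [-0.0349  0.1604 -0.2144  1.1949 -0.     -0.1408]
```

View pics/w7z.png

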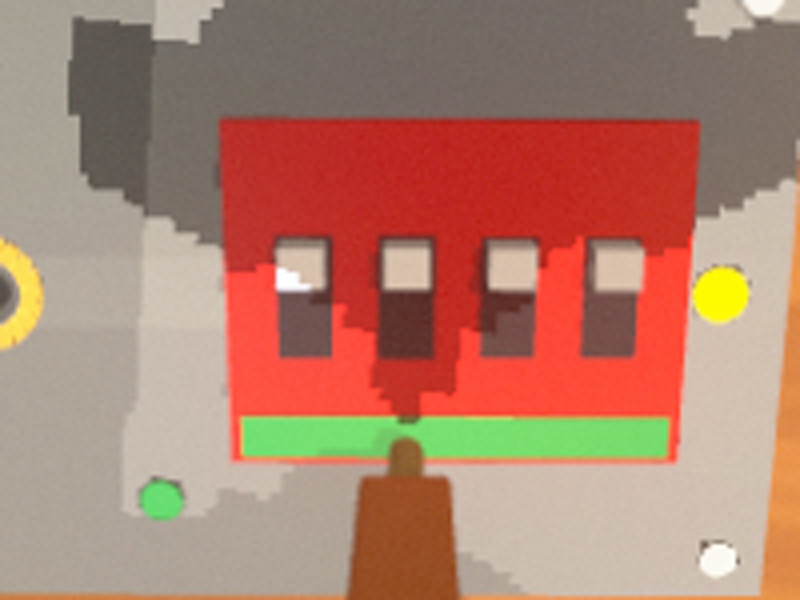

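```bash
python3 -m jog '{"travel":[[0,0,-15],[0,4,-10],[15,8,0],[16,6,0],[12,0,0],[0,0,0],[0,0,12],[0,0,14],[0,0,8],[0,0,0]],"roll":[0,0,0,0,0,0,0,0,0,0]}'
python3 snap.py wrist w8 ; python3 -c "
import cv2
im=cv2.imread('pics/w8.png');cv2.imwrite('pics/w8z.png',cv2.resize(im[130:280,162:362],(800,600),interpolation=cv2.INTER_CUBIC))"
```

```text
time_s: 11.9
eef_pos: [0.4893, -0.0055, 0.0908]
eef_rot: [0.0, -0.053, 0.999, -0.0]
force: [1.1, 0.2, 2.2]
width: 0.0125
11.9 [ 0.4893 -0.0055  0.0908] xaxis [-0.9944 -0.1052 -0.0001] zaxis [ 0.0001 -0.     -1.    ] yawx -173.95895845282627 F [1.1484 0.1803 2.2244] w 0.012531948806845727 q [-0.0112  0.082  -0.3282  1.1605 -0.     -0.1166]
```

View pics/w8z.png

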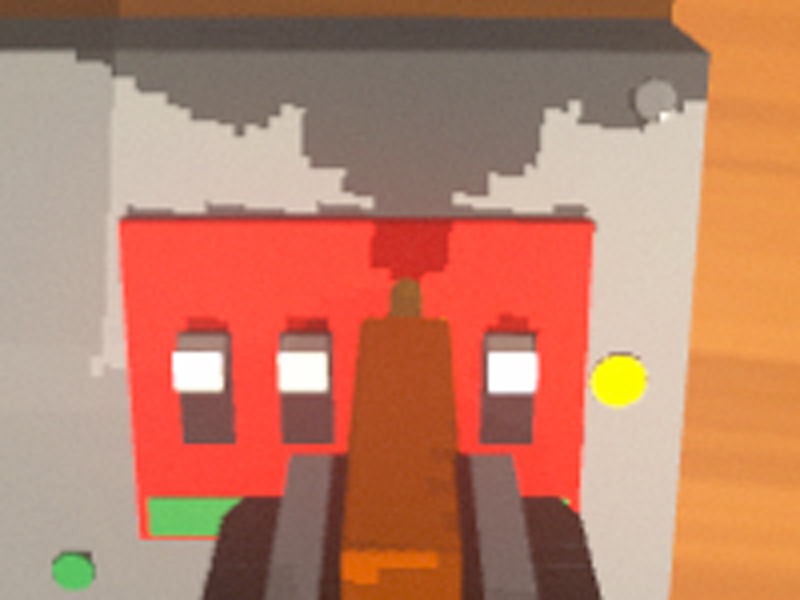

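```bash
python3 -m jog '{"travel":[[0,0,-1.5],[-3,0,0],[-4,0,0],[-4,0,0],[-3,0,0],[-2,0,0],[0,0,0]],"roll":[0,0,0,0,0,0,0]}';python3 -m jog '{"travel":[[5,0,0],[8,0,0],[3,0,0],[0,0,-12],[0,4,-13],[0,8,0],[0,7,0],[0,0,0]],"roll":[0,0,0,0,0,0,0,0]}'
python3 snap.py wrist w9 ; python3 -c "
import cv2
im=cv2.imread('pics/w9.png');cv2.imwrite('pics/w9z.png',cv2.resize(im[130:280,112:362],(800,480),interpolation=cv2.INTER_CUBIC))"
```

```text
time_s: 12.65
eef_pos: [0.505, -0.0036, 0.093]
eef_rot: [0.0, -0.053, 0.999, 0.0]
force: [-0.4, 0.3, 0.0]
width: 0.0128
time_s: 13.45
eef_pos: [0.4866, 0.0146, 0.118]
eef_rot: [-0.0, -0.054, 0.999, 0.0]
force: [-0.8, -0.8, -0.3]
width: 0.0127
13.45 [0.4866 0.0146 0.118 ] xaxis [-0.9943 -0.107  -0.    ] zaxis [-0.      0.0002 -1.    ] yawx -173.86013661914765 F [-0.8185 -0.7749 -0.2685] w 0.01266466911254493 q [ 0.0299  0.067  -0.2838  1.22    0.0002 -0.0773]
```

View pics/w9z.png

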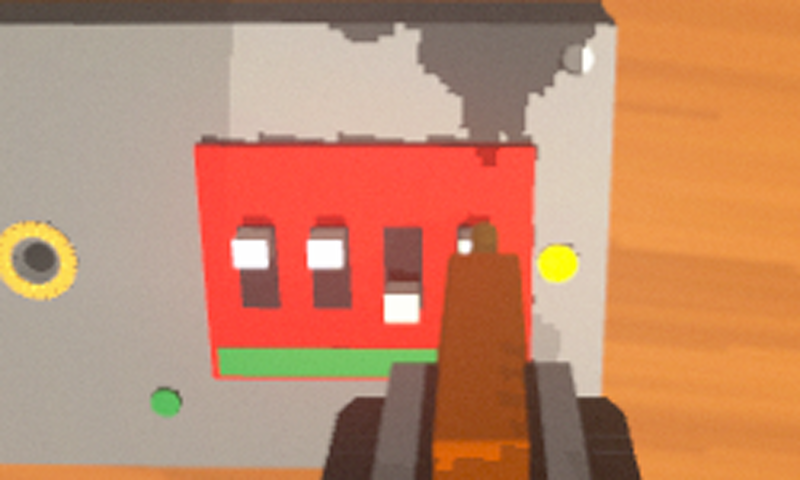

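```bash
python3 -m jog '{"travel":[[0,-1.5,0],[0,0,12],[0,0,10],[0,0,3.5],[0,0,0]],"roll":[0,0,0,0,0]}';python3 -m jog '{"travel":[[-3,0,0],[-4,0,0],[-4,0,0],[-3,0,0],[-2,0,0],[0,0,0]],"roll":[0,0,0,0,0,0]}';python3 -m jog '{"travel":[[5,0,0],[8,0,0],[3,0,0],[0,0,-12],[0,0,-13],[0,0,0]],"roll":[0,0,0,0,0,0]}'
python3 snap.py wrist w10 
```

```text
time_s: 14.0
eef_pos: [0.4863, 0.0119, 0.0916]
eef_rot: [-0.001, -0.053, 0.999, 0.0]
force: [0.5, -0.1, -0.2]
width: 0.0127
time_s: 14.6
eef_pos: [0.5032, 0.0138, 0.0926]
eef_rot: [0.0, -0.053, 0.999, 0.0]
force: [0.1, -0.5, -0.2]
width: 0.0124
time_s: 15.2
eef_pos: [0.4885, 0.0121, 0.1205]
eef_rot: [0.002, -0.053, 0.999, -0.0]
force: [-0.2, -1.1, -0.6]
width: 0.0125
15.2 [0.4885 0.0121 0.1205] xaxis [-0.9944 -0.1055 -0.0045] zaxis [ 0.0045  0.0002 -1.    ] yawx -173.94112281233058 F [-0.1987 -1.123  -0.6042] w 0.012480129025637705 q [ 0.0248  0.0657 -0.2799  1.2208  0.     -0.0809]
```

```bash
python3 -m jog '{"travel":[[-4,-10,0],[-5,-14,0],[-5,-15,0],[-5,-16,0],[-5,-16,0],[-5,-16,0],[-4,-14,0],[-4,-10,0],[0,0,10],[0,0,0]],"roll":[0,0,0,0,0,0,0,0,0,0]}'
python3 snap.py wrist w11 ; python3 -c "
import cv2
im=cv2.imread('pics/w11.png');cv2.imwrite('pics/w11z.png',cv2.resize(im[90:240,162:362],(800,600),interpolation=cv2.INTER_CUBIC))"
```

```text
time_s: 16.25
eef_pos: [0.5344, -0.0943, 0.1058]
eef_rot: [-0.001, -0.053, 0.999, 0.0]
force: [0.4, 0.2, -1.4]
width: 0.0124
16.25 [ 0.5344 -0.0943  0.1058] xaxis [-0.9945 -0.1051  0.0025] zaxis [-0.0026  0.0007 -1.    ] yawx -173.96444379560623 F [ 0.3797  0.2009 -1.3643] w 0.012413938845231271 q [-0.1748  0.1771 -0.1849  1.2114  0.0003 -0.2802]
```

View pics/w11.png

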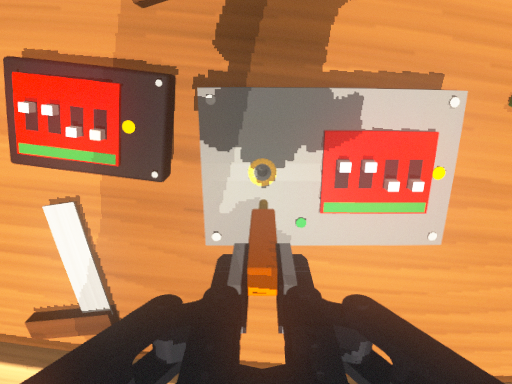

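View pics/w11z.png

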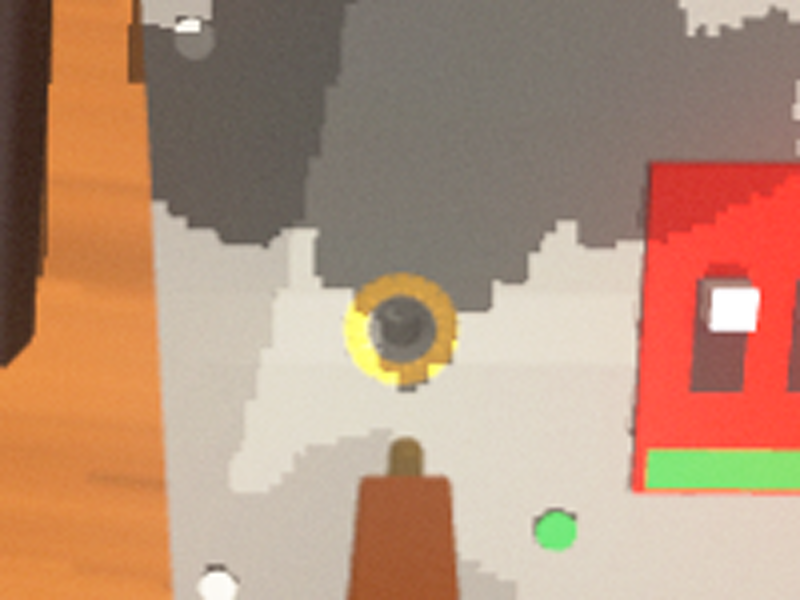

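The receiver's switches now match the remote. I'll lower the tip close to the surface to measure the offset to the terminal.

```bash
python3 -m jog '{"travel":[[0,0,6],[0,0,6],[0,0,0],[0,0,0]],"roll":[0,0,0,0]}'
python3 snap.py wrist w12 ; python3 -c "
import cv2
im=cv2.imread('pics/w12.png');cv2.imwrite('pics/w12z.png',cv2.resize(im[130:230,212:312],(600,600),interpolation=cv2.INTER_CUBIC))"
```

```text
time_s: 16.7
eef_pos: [0.5351, -0.0941, 0.0954]
eef_rot: [-0.0, -0.053, 0.999, 0.0]
force: [-0.4, 1.0, -0.4]
width: 0.0125
16.7 [ 0.5351 -0.0941  0.0954] xaxis [-0.9944 -0.106   0.0004] zaxis [-0.0004  0.0001 -1.    ] yawx -173.9146019780675 F [-0.3644  1.036  -0.4481] w 0.012517660076649891 q [-0.174   0.1802 -0.2044  1.1866  0.     -0.2802]
```

View pics/w12z.png

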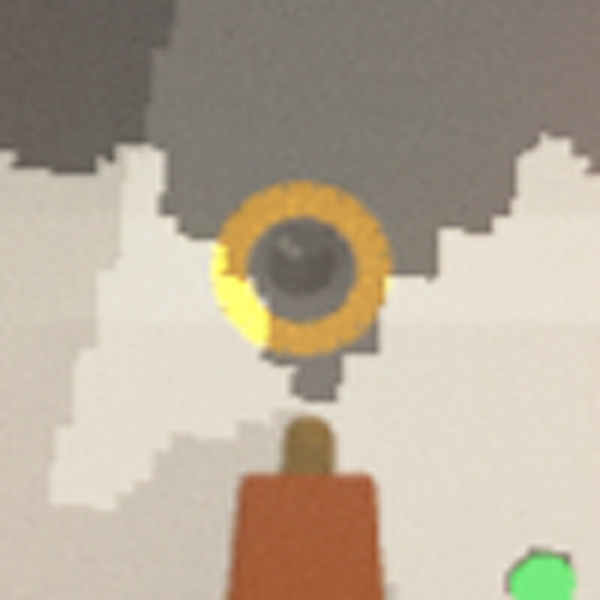

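```bash
python3 - <<'E'
from h import *
np.set_printoptions(precision=2,suppress=True)
s,p=pickle.load(open('w12.pkl','rb'));Rt=q2R(s['eef_rot']);tz=s['eef_pos'][2]
f=lambda u,z:((ray(s,p,np.array([u])/6+[212,130],z)-s['eef_pos'])@Rt*1000)[0]
print('ring',f([302,268],.04))
for z in(tz-.046,tz-.0435):print('tip edge',f([309,414],z))
# model: project foot bottom circle / taper ring centred at tool (cx,0.6)
for cx in(-1,0,1,2):
    for r,dz in((.002,.046),(.003,.0435)):
        a=np.linspace(0,2*np.pi,60);P=np.c_[cx/1000+r*np.cos(a),.0006+r*np.sin(a),0*a+dz]
        q=(proj(s,p,P@Rt.T+s['eef_pos'])-[212,130])*6;print(cx,r,q.min(0),q.max(0))
E
```

```text
ring [19.49  0.04 55.42]
tip edge [ 4.61  0.83 46.  ]
tip edge [ 5.49  0.81 43.5 ]
-1 0.002 [289.78 443.43] [324.17 475.64]
-1 0.003 [281.02 442.72] [333.13 491.47]
0 0.002 [289.76 435.31] [324.2  467.61]
0 0.003 [280.99 434.51] [333.17 483.39]
1 0.002 [289.75 427.17] [324.23 459.57]
1 0.003 [280.96 426.28] [333.22 475.3 ]
2 0.002 [289.73 419.02] [324.26 451.5 ]
2 0.003 [280.94 418.02] [333.26 467.18]
```

```bash
python3 -m jog '{"travel":[[6,0,0],[6,-0.7,0],[5.5,0,0],[0,0,4],[0,0,0],[0,0,0]],"roll":[0,0,0,0,0,0]}'
python3 snap.py wrist w13 ; python3 snap.py scene c13; python3 snap.py side s13;  python3 -c "
import cv2,numpy as np
im=cv2.imread('pics/w13.png');a=cv2.imread('pics/c13.png');b=cv2.imread('pics/s13.png')
f=lambda i,x,y,w:cv2.resize(i[y:y+w,x:x+w],(400,400),interpolation=cv2.INTER_CUBIC)
cv2.imwrite('pics/w13z.png',np.hstack([f(im,222,130,80)]));cv2.imwrite('pics/c13z.png',np.hstack([f(a,190,160,60),f(b,215,150,60)]))"
```

```text
time_s: 17.35
eef_pos: [0.518, -0.097, 0.0915]
eef_rot: [-0.0, -0.053, 0.999, 0.0]
force: [0.2, 0.1, -0.0]
width: 0.0123
17.35 [ 0.518  -0.097   0.0915] xaxis [-0.9944 -0.1054  0.0001] zaxis [-0.0001  0.     -1.    ] yawx -173.94805070622684 F [ 0.2265  0.1231 -0.0471] w 0.012324161239361399 q [-0.1851  0.1515 -0.2476  1.1718  0.     -0.2907]
17.4 [ 0.5181 -0.097   0.0915] xaxis [-0.9944 -0.1055  0.    ] zaxis [-0.  0. -1.] yawx -173.94450293067783 F [ 0.5348  0.4593 -1.0432] w 0.012486964837931802 q [-0.185   0.1516 -0.2473  1.1719  0.     -0.2907]
17.45 [ 0.5182 -0.0969  0.0916] xaxis [-0.9944 -0.1055 -0.    ] zaxis [ 0.  0. -1.] yawx -173.9411505295939 F [0.3989 0.9624 0.0535] w 0.0127451590288294 q [-0.1849  0.1517 -0.2472  1.172   0.     -0.2907]
```

View pics/w13z.png

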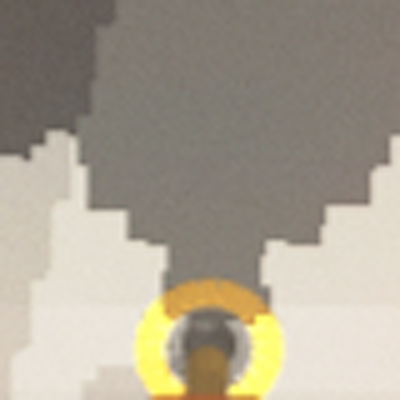

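View pics/c13z.png

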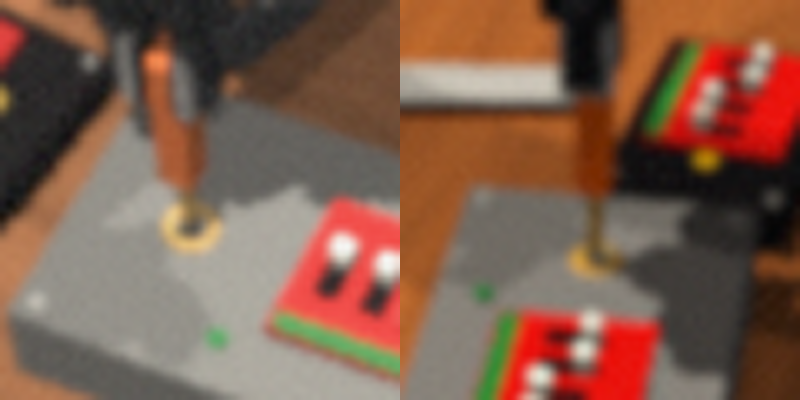

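Tip and ring look concentric in all three views, with the tip at wrist zoom (208,345) and the ring at (209,352). I'll insert slowly.

```bash
python3 -m jog '{"travel":[[0,0,2],[0,0,2],[0,0,2],[0,0,2],[0,0,0]],"roll":[0,0,0,0,0]}';python3 -m jog '{"travel":[[0,0,2],[0,0,2],[0,0,0]],"roll":[0,0,0]}'
```

```text
time_s: 18.0
eef_pos: [0.5178, -0.0969, 0.0832]
eef_rot: [-0.0, -0.053, 0.999, 0.0]
force: [-0.2, -0.3, 0.1]
width: 0.0123
time_s: 18.3
eef_pos: [0.5178, -0.0969, 0.0793]
eef_rot: [-0.0, -0.053, 0.999, 0.0]
force: [-0.0, -0.8, -0.1]
width: 0.0126
```

```bash
python3 -m jog '{"travel":[[0,0,2],[0,0,2],[0,0,2],[0,0,2],[0,0,2],[0,0,0]],"roll":[0,0,0,0,0,0]}';python3 -m jog '{"travel":[[0,0,1],[0,0,1],[0,0,0],[0,0,0]],"roll":[0,0,0,0]}'
```

```text
time_s: 18.9
eef_pos: [0.5178, -0.0969, 0.0693]
eef_rot: [-0.0, -0.053, 0.999, 0.0]
force: [-0.1, 0.3, -0.5]
width: 0.0124
time_s: 19.3
eef_pos: [0.518, -0.097, 0.0676]
eef_rot: [0.0, -0.053, 0.999, -0.0]
force: [-0.9, -0.2, 0.0]
width: 0.013
```

```bash
python3 -m jog '{"travel":[[0,0,1],[0,0,0],[0,0,0]],"roll":[0,0,0]}';python3 -m jog '{"travel":[[0,0,1],[0,0,0],[0,0,0]],"roll":[0,0,0]}';python3 -m jog '{"travel":[[0,0,0.7],[0,0,0],[0,0,0]],"roll":[0,0,0]}'
```

```text
time_s: 19.6
eef_pos: [0.5183, -0.097, 0.067]
eef_rot: [0.0, -0.053, 0.999, -0.0]
force: [-0.5, -0.1, 2.8]
width: 0.0129
time_s: 19.9
eef_pos: [0.5186, -0.097, 0.0666]
eef_rot: [0.001, -0.053, 0.999, -0.0]
force: [-1.1, 1.3, 7.8]
width: 0.0122
time_s: 20.2
eef_pos: [0.5188, -0.097, 0.0664]
eef_rot: [0.001, -0.053, 0.999, -0.0]
force: [-2.1, -0.4, 10.7]
width: 0.0126
```

The foot bottomed out at TCP z ≈ 0.067 m with force rising to 10 N, which is the depth I expected. I'll ease off and release.

```bash
python3 -m jog '{"travel":[[0,0,-1.5],[0,0,0],[0,0,0]],"roll":[0,0,0]}';python3 -m jog '{"travel":[[0,0,0],[0,0,0],[0,0,0],[0,0,0],[0,0,0],[0,0,0],[0,0,0]],"roll":[0,0,0,0,0,0,0]}' 1
python3 snap.py scene c14 pin; python3 snap.py side s14 pin;python3 snap.py wrist w14; python3 -c "
import cv2,numpy as np
im=cv2.imread('pics/w14.png');a=cv2.imread('pics/c14.png');b=cv2.imread('pics/s14.png')
f=lambda i,x,y,w:cv2.resize(i[y:y+w,x:x+w],(400,400),interpolation=cv2.INTER_CUBIC)
cv2.imwrite('pics/c14z.png',np.hstack([f(a,180,150,80),f(b,205,140,80)]))"
```

```text
time_s: 20.5
eef_pos: [0.5183, -0.097, 0.0668]
eef_rot: [0.0, -0.053, 0.999, -0.0]
force: [-0.8, 0.6, 4.3]
width: 0.0125
time_s: 21.2
eef_pos: [0.518, -0.0969, 0.0664]
eef_rot: [-0.0, -0.053, 0.999, -0.0]
force: [-0.3, 0.6, 0.8]
width: 0.086
21.2 [ 0.518  -0.0969  0.0664] xaxis [-0.9944 -0.1055  0.    ] zaxis [-0. -0. -1.] yawx -173.94207823593953 F [-0.3199  0.6355  0.8098] w 0.08598261975955906 q [-0.185   0.1633 -0.2901  1.1174 -0.     -0.2907]
pin [(0.68, [0.5205, -0.088, 0.0954]), (0.56, [0.5201, 0.302, 0.014]), (0.48, [0.4489, 0.1441, 0.0178])]
21.3 [ 0.518  -0.0969  0.0664] xaxis [-0.9944 -0.1055 -0.    ] zaxis [ 0. -0. -1.] yawx -173.94206135743832 F [ 0.2742 -0.4438 -0.1552] w 0.0854515667219295 q [-0.185   0.1632 -0.2901  1.1175 -0.     -0.2907]
pin [(0.91, [0.515, 0.3087, 0.0132]), (0.57, [0.5111, -0.087, 0.0802])]
21.4 [ 0.518  -0.0969  0.0664] xaxis [-0.9944 -0.1055 -0.    ] zaxis [ 0.  0. -1.] yawx -173.94336086644924 F [-0.1114  0.1744  0.6744] w 0.08538940448730019 q [-0.185   0.1632 -0.2901  1.1175  0.     -0.2907]
```

View pics/c14z.png

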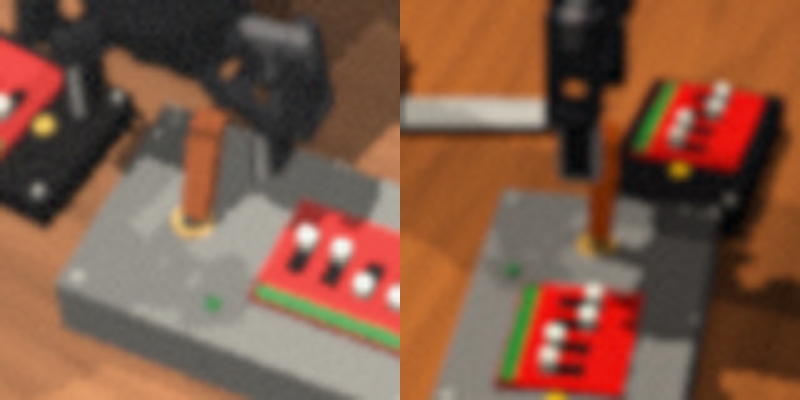

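View pics/w14.png

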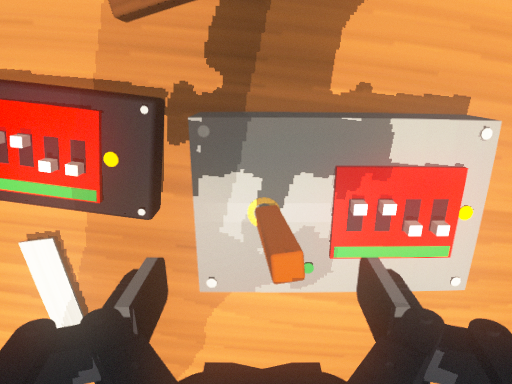

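```bash
python3 -c "
import cv2
im=cv2.imread('pics/w14.png');cv2.imwrite('pics/w14z.png',cv2.resize(im[190:290,237:317],(560,700),interpolation=cv2.INTER_CUBIC)[:600])"; python3 - <<'E'
from h import *
np.set_printoptions(precision=2,suppress=True)
s,p=pickle.load(open('w14.pkl','rb'));Rt=q2R(s['eef_rot'])
f=lambda u,z:((ray(s,p,np.array([u],float),z)-s['eef_pos'])@Rt*1000)[0]
print(f([288,266],.12),f([262,212],.04),f([265,208],.05))
E
```

```text
[ 10.48  10.23 -53.58] [ 2.65 -0.24 26.42] [ 9.18  1.56 16.42]
```

View pics/w14z.png

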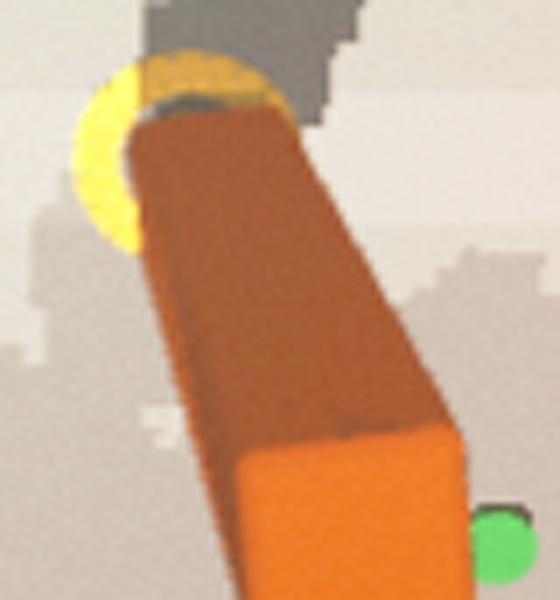

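```bash
python3 -c "
import cv2
im=cv2.imread('pics/w14.png');cv2.imwrite('pics/w14z2.png',cv2.resize(im[195:290,242:317],(474,600),interpolation=cv2.INTER_CUBIC))"
```

```text
(no output)
```

View pics/w14z2.png

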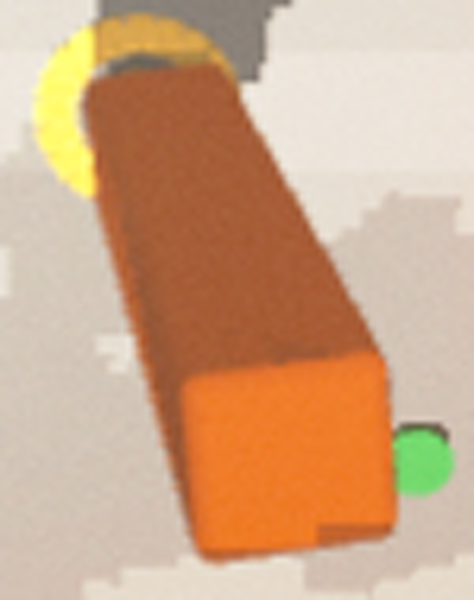

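```bash
python3 - <<'E'
from h import *
np.set_printoptions(precision=2,suppress=True)
s,p=pickle.load(open('w14.pkl','rb'));Rt=q2R(s['eef_rot'])
U=np.array([[184,372],[382,350],[392,532],[203,557],[84,88],[220,66]])/6.32+[242,195]
# body frame: tool-like x,y ; z up (use world-ish: tool x, -tool y for right-hand) 
a=.007
B=np.array([[a,-a,.1],[a,a,.1],[-a,a,.1],[-a,-a,.1],[a,-a,.03],[a,a,.03]])  # (toolx, tooly, up)
B[:,2]*=-1 # tool z down
def w(x):
    return (R.from_rotvec([x[3],x[4],x[5]]).as_matrix()@B.T).T+x[:3]
f=lambda x:(proj(s,p,w(x)@Rt.T+s['eef_pos'])-U).ravel()
r=least_squares(f,[0,0,.046,0,0,0],x_scale=[.01]*3+[.1]*3)
print('tip tool mm',r.x[:3]*1000,'tip z',s['eef_pos'][2]-r.x[2],'rot deg',np.degrees(r.x[3:]),'res',r.fun.reshape(-1,2))
# with tip fixed z
for z in (.0464,):
  g=lambda y:f(np.r_[y[:2],z,y[2:]]);q=least_squares(g,[0,0,0,0,0],x_scale=[.01]*2+[.1]*3);print(q.x[:2]*1000,np.degrees(q.x[2:]),abs(q.fun).max())
E
```

```text
tip tool mm [-3.23 -0.54 55.71] tip z 0.010708453320280219 rot deg [ 6.89 -3.89 -4.75] res [[ 0.03  0.58]
 [ 0.2  -0.14]
 [ 0.25 -0.45]
 [-0.5  -0.06]
 [-0.1  -0.41]
 [ 0.13  0.49]]
[-0.54 -0.5 ] [ 6.48 -5.46 -4.74] 1.6285529840467916
```

The pin is down in the hole but leans by the full hole slack (about 6–7°). I'll re-grip to straighten it, then open in small steps.

```bash
python3 -m jog '{"travel":[[0,0,0],[0,0,0],[0,0,0],[0,0,0],[0,0,0],[0,0,0],[0,0,0]],"roll":[0,0,0,0,0,0,0]}' -1
python3 snap.py wrist w15;python3 -c "
import cv2
im=cv2.imread('pics/w15.png');cv2.imwrite('pics/w15z.png',cv2.resize(im[150:300,187:337],(600,600),interpolation=cv2.INTER_CUBIC))"
```

```text
time_s: 22.15
eef_pos: [0.5181, -0.0969, 0.0665]
eef_rot: [0.0, -0.053, 0.999, 0.0]
force: [-0.5, -0.1, 0.5]
width: 0.0124
22.15 [ 0.5181 -0.0969  0.0665] xaxis [-0.9944 -0.1055 -0.0002] zaxis [ 0.0002  0.     -1.    ] yawx -173.9441057353666 F [-0.4736 -0.0548  0.5204] w 0.012438919295343602 q [-0.185   0.1631 -0.2899  1.1175  0.0001 -0.2907]
```

View pics/w15z.png

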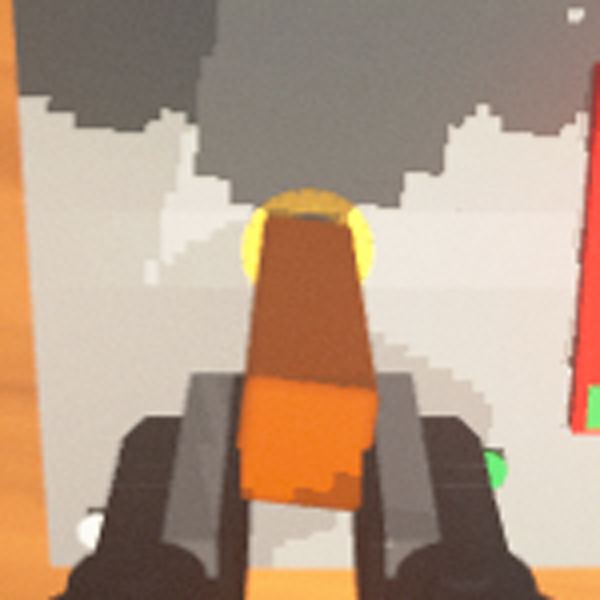

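```bash
python3 -m jog '{"travel":[[0,0,0],[0,0,0],[0,0,0]],"roll":[0,0,0]}' -0.64;python3 -m jog '{"travel":[[0,0,0],[0,0,0],[0,0,0]],"roll":[0,0,0]}' -0.6
python3 snap.py wrist w16;python3 -c "
import cv2
im=cv2.imread('pics/w16.png');cv2.imwrite('pics/w16z.png',cv2.resize(im[150:300,187:337],(600,600),interpolation=cv2.INTER_CUBIC))"
```

```text
time_s: 22.5
eef_pos: [0.518, -0.097, 0.0663]
eef_rot: [-0.0, -0.053, 0.999, -0.0]
force: [0.3, 0.7, 1.0]
width: 0.0153
time_s: 22.8
eef_pos: [0.518, -0.0969, 0.0664]
eef_rot: [-0.0, -0.053, 0.999, -0.0]
force: [-0.2, -0.2, -0.8]
width: 0.0168
22.8 [ 0.518  -0.0969  0.0664] xaxis [-0.9944 -0.1055  0.0001] zaxis [-0.0001 -0.     -1.    ] yawx -173.9420091014589 F [-0.1728 -0.1639 -0.8144] w 0.016825408947203052 q [-0.185   0.1633 -0.2901  1.1175 -0.     -0.2907]
```

View pics/w16z.png

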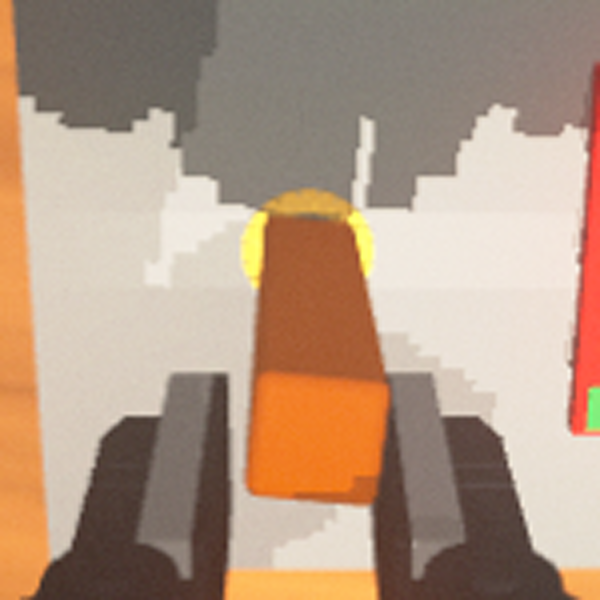

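On its own the pin settles against the hole wall, because a 6 mm foot in an 8 mm hole has that much slack. Lean is therefore inherent once released. I'll open fully and retreat straight up.

```bash
python3 -m jog '{"travel":[[0,0,0],[0,0,0],[0,0,0]],"roll":[0,0,0]}' -0.4;python3 -m jog '{"travel":[[0,0,0],[0,0,0],[0,0,0],[0,0,0],[0,0,0]],"roll":[0,0,0,0,0]}' 1; python3 -m jog '{"travel":[[0,4,-10],[0,0,-15],[0,0,-20],[0,0,-20],[0,0,-20],[0,0,-20],[0,0,-20],[0,0,0],[0,0,0],[0,0,0]],"roll":[0,0,0,0,0,0,0,0,0,0]}'
python3 snap.py wrist w17; python3 snap.py scene c17; python3 snap.py side s17; python3 -c "
import cv2,numpy as np
im=cv2.imread('pics/w17.png');a=cv2.imread('pics/c17.png');b=cv2.imread('pics/s17.png')
f=lambda i,x,y,w:cv2.resize(i[y:y+w,x:x+w],(400,400),interpolation=cv2.INTER_CUBIC)
cv2.imwrite('pics/c17z.png',np.hstack([f(a,180,150,80),f(b,205,140,80)]))"
```

```text
time_s: 23.15
eef_pos: [0.518, -0.0969, 0.0664]
eef_rot: [-0.0, -0.053, 0.999, 0.0]
force: [-0.5, -0.0, -0.7]
width: 0.0261
time_s: 23.65
eef_pos: [0.518, -0.097, 0.0664]
eef_rot: [0.0, -0.053, 0.999, -0.0]
force: [-0.2, -0.4, 0.3]
width: 0.0859
time_s: 24.65
eef_pos: [0.5171, -0.0928, 0.1906]
eef_rot: [-0.001, -0.053, 0.999, 0.0]
force: [-0.1, -0.3, 0.0]
width: 0.085
24.65 [ 0.5171 -0.0928  0.1906] xaxis [-0.9944 -0.1056  0.0012] zaxis [-0.0012  0.0003 -1.    ] yawx -173.93547403174264 F [-0.0832 -0.2949  0.0241] w 0.08504769271718576 q [-0.1775  0.1277 -0.0571  1.3873  0.     -0.2834]
24.7 [ 0.517  -0.0928  0.1904] xaxis [-0.9944 -0.1056  0.0016] zaxis [-0.0016  0.0003 -1.    ] yawx -173.93795470558476 F [-0.8238 -0.2331  0.2793] w 0.08544333099939412 q [-0.1776  0.1279 -0.0573  1.3873  0.     -0.2834]
24.75 [ 0.517  -0.0928  0.1904] xaxis [-0.9944 -0.1056  0.0017] zaxis [-0.0017  0.0003 -1.    ] yawx -173.94089854619716 F [ 0.0891 -0.0982 -0.4024] w 0.08564542013131385 q [-0.1776  0.128  -0.0572  1.3874 -0.     -0.2834]
```

View pics/c17z.png

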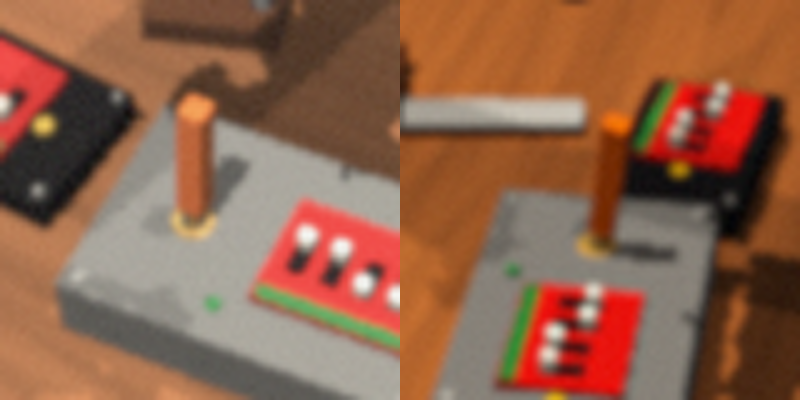

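View pics/w17.png

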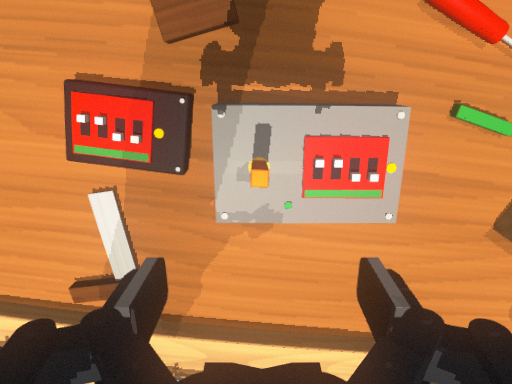

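View pics/c17.png

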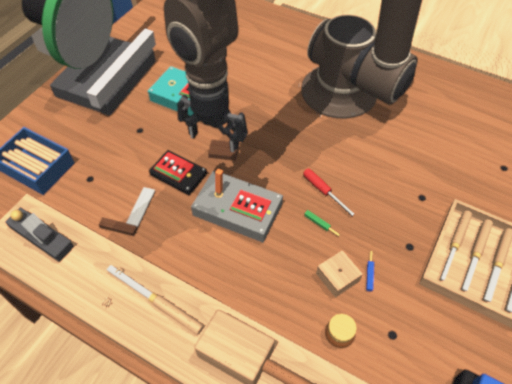

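```bash
python3 - <<'E'
from h import *
np.set_printoptions(precision=4,suppress=True)
for n in('w17','c17','s17'):
    s,p=pickle.load(open(n+'.pkl','rb'));im=p['color'].astype(int)
    m=((im[:,:,0]>150)&(im[:,:,1]<im[:,:,0]-60)&(im[:,:,2]<90)&(im[:,:,1]>60)).astype(np.uint8)
    print(n,proj(s,p,[[.516,-.096,.04],[.516,-.096,.12]]))
    c=proj(s,p,[[.516,-.096,.12]])[0].astype(int);i=p['color'][c[1]-30:c[1]+45,c[0]-30:c[0]+30,::-1]
    cv2.imwrite(f'pics/{n}q.png',cv2.resize(i,(480,600),interpolation=cv2.INTER_CUBIC));print(c-[30,30])
a=[cv2.resize(cv2.imread(f'pics/{n}q.png'),(266,333)) for n in('w17','c17','s17')];cv2.imwrite('pics/q.png',np.hstack(a))
E
```

```text
w17 [[258.8763 167.3849]
 [258.139  192.3849]]
[228 162]
c17 [[217.4659 193.4411]
 [215.3491 173.6815]]
[185 143]
s17 [[243.9221 188.211 ]
 [243.7711 162.6647]]
[213 132]
```

View pics/q.png

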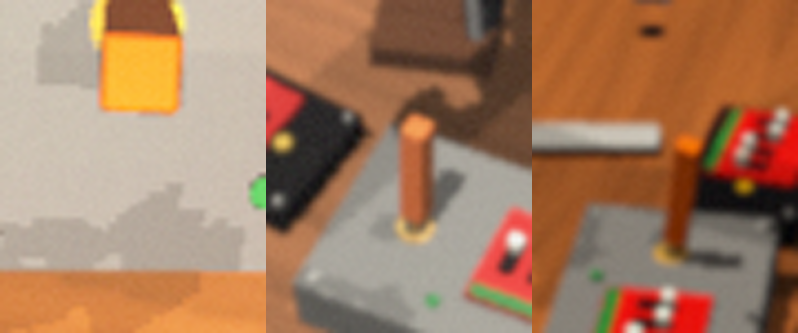

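```bash
python3 - <<'E'
from plant import ctrl,snapshot,spot_in,sign_off
for n in('side',):
    p=snapshot(n)
    for q in('pin','offcut','wax','square','driver'):
        print(q,[(r['score'],[round(float(v),3) for v in r['centre']]) for r in spot_in(p,q)])
print(ctrl.read_state()['time_s']);print(sign_off())
E
```

```text
pin [(0.97, [0.514, 0.307, 0.011]), (0.52, [0.509, -0.089, 0.089]), (0.48, [0.447, 0.156, 0.013])]
offcut [(0.65, [0.371, -0.158, 0.021])]
wax [(0.94, [0.668, 0.314, 0.043])]
square [(0.63, [0.668, -0.257, 0.006])]
driver [(0.88, [0.347, 0.106, 0.018]), (0.21, [0.55, 0.254, 0.039])]
25.1
the job is handed in; nothing more can be done
None
```

The job is done and handed in at 25.1 s. The receiver's switches match the remote and the pin is in the terminal, but it leans about 6° rather than standing perfectly straight.

- **Switches:** The remote reads ON, ON, OFF, OFF for switches 1 to 4. The receiver started OFF, OFF, ON, OFF. With the pin's tip I set switch 3 OFF, then 2 ON and 1 ON. The last wrist pictures show the same pattern on both.
- **Terminal:** The pin went in with no measurable side force and bottomed at the expected depth (gripper TCP at z ≈ 0.067 m, about 10 N).
- **Lean:** After I let go, the pin tipped as far as the loose fit allows (a 6 mm foot in an 8 mm hole). I re-gripped and released it once more in small steps, but it leaned again. I measured roughly 6–7° in the pictures, where the hole should allow about 6°.
- **Other objects:** I did not touch the remote, offcut, wax jar, try square or screwdriver, and the last pictures show nothing amiss. The gripper ended open, about 75 mm above the pin, touching nothing.
- **Look-alikes:** The first scene picture showed the blue and green pins nearer upright than later pictures. They were already lying down in the side picture taken before my first move, and have stayed put since.

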